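# Set the tilting stand and put the timer on it

## Robot

A 6-joint arm with a two-finger parallel gripper is mounted at the origin on a cart in front of the work surface, level with it; the furniture and walls round the work are solid. World frame = base frame: x ahead of the robot, y to its left, z up, the work surface at z = 0. Lengths are in m, angles in degrees, forces in N, time in s.
With the tool pointing down it reaches from about 0.3 to 0.75 m from the base axis. Payload 8.5 kg.
Tool frame: the origin (TCP) lies on the centre line of the jaws, within the pads' length; the fingertips stand 19 mm ahead of it and the grasp point (between the pads) is the TCP; z points along the fingers, x is the direction in which the jaws open and shut, and the axes are right-handed (so a half turn about z gives the same grasp; the last joint's range is limited). The gripper opens to 85 mm and grips with 20 to 120 N. Pads are 22 mm wide; open, the fingers measure 114 mm over their backs; the gripper's body (76 mm by 85 mm) begins 54 mm behind the grasp point. The pads swing forward as they close: fully open they stand 13 mm farther back than shut.
Start: joints at [-80.231, 21.807, 74.336, -0, 83.858, -12.336], TCP at [0.207, -0.51, 0.25] pointing down, gripper open.
Joint ranges: [-178.18, 178.18], [-50.72, 133.34], [12.68, 142.11], [-81.47, 261.47], [9.98, 163.14], [-165.26, 165.26]. Speed limits (degrees/s): [136.94, 136.94, 180, 180, 180, 180].

## Interface

Orientations are given as a 3x3 rotation matrix whose columns are the frame's x, y, z axes.
In Python, from rig import env, cams, order gives the robot as it stands.
- The arm moves only by the tool step_arm, never from a script. Its argument "steps" is a list of rows, each an object with "xyz": the shift along the tool's x, y, z normalised to -1 to 1, where 1 is 0.04 m, a list of three; "turn": the turn, a rotation vector about the tool's x, y, z normalised to -1 to 1, where 1 is 0.08 rad, a list of three; "gripper": the gripper command: -1 is shut, 1 is fully open, values between are in proportion. A call has 1 to 20 rows; each row shifts and turns the commanded pose from where the row before left it, along the tool's axes as they then stand; what a row does not reach is not made up. A row lasts 1/12 s, in which the tool goes at most 41.7 mm and 7.16 degrees, less where a joint would pass 70% of its speed; a pose out of reach is approached as far as the arm can. A call with a number of a shift or a turn outside -1 to 1 is refused whole. A call with a gripper value outside its range is refused whole. The fingers move at their own pace and stop on an object; "squeeze" is the grip in N (left out, the last holds). Time passes only in rows, so rows that do not move let the fingers close. It gives the time, the measured TCP pose, the force and the opening at its end, in the units of the state.
- env.observe(): the state, without advancing time (a new reading comes with each control period).
- cams.get_image(name): name is "scene" or "top" or "wrist"; returns (picture, depth): 400x640x3 uint8, red, green, blue; 400x640 float32, m along the optical axis (not along the pixel's ray), 0 where there is no reading.
- cams.camera_info(name): a dict with "fx", "fy", "cx", "cy" (pixels), "extrinsics" (4x4, takes a point from camera to world coordinates). Camera axes: x right, y down, z forward; pixel columns grow to the right and rows downward; lengths in m; the calibration is good to about 2 mm. A picture is of the moment at which its call begins: read the wrist's pose just before it. camera_info takes no time and is no camera call; for the wrist camera it gives the pose at the moment of the call.
- order.close_job(): hands the job in, once; it reports no verdict.
The state is a dict: "time_s": time; "q": joint angles; "qvel": joint speeds; "joint_efforts": joint torques, N m; "position": TCP position; "tool_rot": TCP orientation; "ft_force": force on the tool from outside, world axes, zero at the start; "wrist_torque": the same for the moment, N m; "grip_width": finger opening in m.
Only numpy, scipy, OpenCV 4.12 (cv2) and the standard library are available. Lean on these libraries where they do the work, as an engineer would, in place of code of your own. Each camera call takes 0.05 s, during which the arm holds its last target. There are 200 camera calls.

## Task

Push the tilting plate of the small stand back until it lines up with the red pointer, and let go so that its friction hinge holds it there. Then gently lay the white timer face up on the plate, squarely and in the middle, its lower edge against the two lugs and its display edge uppermost; the plate must still line up with the pointer under the load. Do not shift the pointer or the other things on the bench.

Things in the scene. Friction and masses are not known exactly. Their poses are not given: they have to be found in the camera images.
- stand: Fixed grey stand, base plate 110 mm (x) by 176 mm (y) by 12 mm thick. Origin: centre of its underside; x points away from the user, z up. The hinge axis of the plate runs along its y at x = -45 mm, z = 32 mm, so the plate is hinged at its lower edge, near the user. On its left (+y) side, at y = 81 mm, a thin wire arc of 100 mm radius about the hinge axis carries the red pointer.
- plate_body (a joint): Tilt of the plate in rad: 0 = flat, pointing away from the user; 1.57 = upright; starts too upright, at 1.05 to 1.4. A friction hinge: about 0.6 N m moves it either way (4 to 6 N near its top edge), and it stays where it is left. A dark plate 140 mm long, 140 mm wide, 8 mm thick, with a thin white line along its left edge, weighing 0.15 kg.
- plate_ref (a point): Frame on the plate, at the middle of the hinge axis: x runs up the plate, y to the left along the hinge, z out of its face (towards the user and up). The plate spans x = 4 to 144 mm, y = -70 to 70 mm; its face lies at z = 4 mm. The two lugs stand 18 mm high in z above the hinge plane, at x = 14 to 22 mm, y = 20 to 46 mm and -46 to -20 mm (a gap of 40 mm between them). The timer's lower edge rests at x = 22 mm.
- plate_top (a point): Middle of the plate's free upper edge, on its face (x = 144 mm, z = 4 mm in the plate's frame).
- pointer_body (a joint): Angle of the red pointer in rad, measured as the plate's tilt is: the tilt to be set, 0.2 to 0.46. It sits stiffly but can be knocked (about 0.8 N m).
- pointer_tip (a point): Outer end of the red pointer, a thin bar beside the plate's left edge pivoted about the same axis, 112 mm from the axis and 79 mm to its left; x runs along the pointer, outward.
- timer: White lab timer lying flat, 62 mm (x) by 68 mm (y) by 18 mm thick, 0.06 kg. Origin: centre of its underside; z up out of its face; x points from the button edge to the display edge. It lies on the bench to the right or the left of the stand; behind the right-hand part of the bench (from x = 0.53 m on, y below -0.12 m) stands a black-topped machine whose top is 0.17 m above the bench: travel to and from the stand in front of it or above it.
- timer_top (a point): Middle of the timer's display edge, 9 mm above its underside.
- petri: Clear petri dish, 94 mm wide, 15 mm high; origin under its centre. Leave it alone.
- filters: Pale blue and white cardboard box, 85 x 85 x 45 mm; origin under its centre. Leave it alone.
- notes: Yellow sticky note pad, 76 x 76 x 9 mm; origin under its centre. Leave it alone.
- beaker: Glass beaker, 75 mm wide, 92 mm high; origin under its centre. Leave it alone.
- marker: Black and white marker pen, 130 mm long, 17 mm thick, lying along its x; origin under its centre. Leave it alone.

How it is judged (in metres and radians):
On the way:
1. the plate lines up with the pointer, untouched, with the timer not on it yet (angle between the x axis of plate_ref and the x axis of pointer_tip, either way round below 0.06 rad and contact force between each of the fingers, the arm and plate_body below 0.1 N and contact force between timer and plate_body below 0.05 N), for 0.4 s.
At the end, for the whole second after the job is handed in: The plate is within 3.4 degrees (0.06 rad) of the pointer; the timer lies flat on it at rest, face up, display edge uppermost, square to within about 11 degrees, within 30 mm of the middle, its lower edge within 8 mm of the lugs (angle between the x axis of plate_ref and the x axis of pointer_tip, either way round below 0.06 rad and x of timer in the frame of plate_ref between 0.045 and 0.061 m and y of timer in the frame of plate_ref between -0.03 and 0.03 m and z of timer in the frame of plate_ref below 0.011 m and x of timer_top in the frame of plate_ref above 0.07 m and angle between the z axis of timer and the z axis of plate_ref, either way round below 0.12 rad and angle between the x axis of timer and the x axis of plate_ref, either way round below 0.2 rad and linear speed of timer below 0.02 m/s); the robot touches nothing.
It fails at once if the red pointer's tip is shifted by more than 6 mm (distance of pointer_tip from where it was at the start of the episode above 0.006 m).
It fails at once if another thing on the bench is shifted by more than 30 mm (distance of any of petri, filters, notes, beaker, marker from where it was at the start of the episode above 0.03 m).
It fails at once if the timer is thrown or pressed onto the plate with more than 20 N (contact force between timer and plate_body above 20 N).
It also fails if it takes over 58 s, if anything falls off the work surface, if the arm or the gripper's body presses on something with over 40 N, if the wrist force passes 120 N, or if a joint passes its speed limit or range.

## Working session

There is one attempt and no reset: what is moved stays moved. The work goes in short steps, Python scripts to look and compute and a tool call to move; the robot and the scene stay as the last step left them, time stands still between calls to the robot, and variables do not carry over. Pictures are saved under pics/ and viewed, about 8 in all and at most 12, crops included, and the job is handed in when it is done.

Besides the shell and the picture viewer there is one more tool, called after "Request:" as name([rows], argument=value, ...), one row to a line, values as JSON. step_arm: Moves the arm, as the interface text tells. Scaled input: -1 to 1 covers 0.04 m each way for a shift and 0.08 rad each way for a turn. Its arguments: {"type":"object","properties":{"steps":{"type":"array"},"squeeze":{"type":"number"}},"required":["steps"]}

```bash
mkdir -p pics; cat > h.py <<'E'
import numpy as np, cv2
from rig import env, cams, order
def grab(n,f=None):
    i=cams.camera_info(n); im,d=cams.get_image(n)
    if f: cv2.imwrite('pics/'+f,im[:,:,::-1])
    return im,d,i
def pts(d,i):
    v,u=np.mgrid[:d.shape[0],:d.shape[1]]
    P=np.stack([(u-i['cx'])/i['fx']*d,(v-i['cy'])/i['fy']*d,d],-1)
    E=np.array(i['extrinsics']); return P@E[:3,:3].T+E[:3,3]
def ray(u,v,i,z):
    E=np.array(i['extrinsics']); r=E[:3,:3]@np.array([(u-i['cx'])/i['fx'],(v-i['cy'])/i['fy'],1])
    return E[:3,3]+r*(z-E[2,3])/r[2]
E
python3 - <<'E'
from h import *
for n in ('scene','top'):
    im,d,i=grab(n,n+'1.png'); np.savez(n+'1.npz',im=im,d=d,**{k:i[k] for k in i})
    print(n,i['fx'],np.round(i['extrinsics'],3))
print(env.observe())
E
```

```text
scene 466.2788222913296 [[ 0.885 -0.322  0.337  0.022]
 [-0.466 -0.591  0.659 -1.137]
 [-0.013 -0.74  -0.673  1.108]
 [ 0.     0.     0.     1.   ]]
top 372.2526390109303 [[-0.006 -0.98   0.199  0.276]
 [-1.     0.007  0.007 -0.129]
 [-0.009 -0.199 -0.98   1.354]
 [ 0.     0.     0.     1.   ]]
{'time_s': 0.1, 'q': array([-8.02311581e+01,  2.18370328e+01,  7.43802584e+01, -3.16035713e-04,
        8.38581730e+01, -1.23347717e+01]), 'qvel': array([-0.01371636, -0.14250819, -0.21544646, -0.0685036 ,  0.0202938 ,
        0.03259748]), 'joint_efforts': array([ 3.63287007e-03, -4.49220908e+01, -2.31656599e+01, -2.06561035e-04,
        3.69500311e-03,  1.01003980e-05]), 'position': array([ 0.20691849, -0.50932819,  0.24977531]), 'tool_rot': array([[ 3.76283102e-01, -9.26504708e-01, -2.28881388e-04],
       [-9.26503842e-01, -3.76283070e-01,  1.29706966e-03],
       [-1.28786533e-03, -2.76005909e-04, -9.99999133e-01]]), 'ft_force': array([-0.72318492,  0.34828113, -0.1762629 ]), 'wrist_torque': array([-0.03491881,  0.07764811,  0.03102776]), 'grip_width': 0.08560132280922719}
```

View pics/scene1.png

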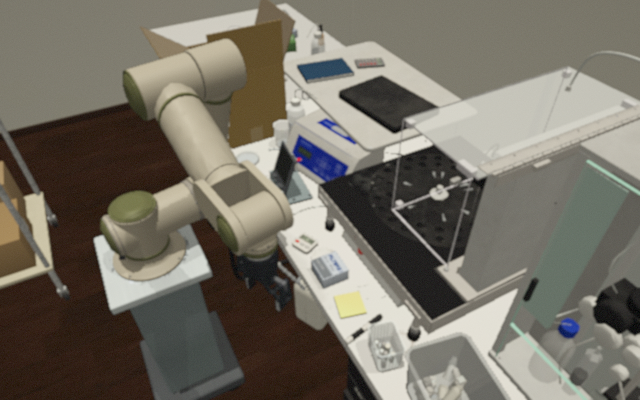

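View pics/top1.png

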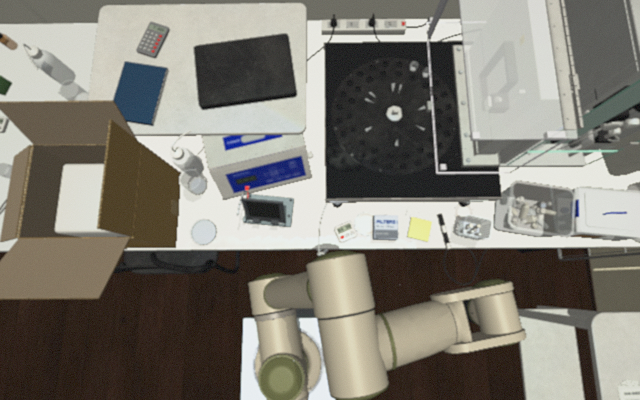

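The pictures show the stand at top px (268,209), with the red pointer at (248,191). The timer is at (346,231), close to the filter box at (386,227) on its right, and the petri dish is at (203,232).

```bash
python3 - <<'E'
from h import *
z=np.load('top1.npz'); im,d=z['im'],z['d']; P=pts(d,z)
for n,(u,v) in dict(timer=(346,231),filt=(386,227),notes=(420,229),stand=(268,213),petri=(203,232),table=(320,235),edge=(340,246),mach=(340,195),bal=(265,165),red=(248,190)).items(): print(n,np.round(P[v-1:v+2,u-1:u+2].reshape(-1,3).mean(0),3))
c=cv2.resize(im[170:255,180:440],None,fx=3,fy=3,interpolation=cv2.INTER_CUBIC)
s=np.load('scene1.npz')['im'][130:290,220:380]; s=cv2.resize(s,None,fx=2,fy=2,interpolation=cv2.INTER_CUBIC)
o=np.zeros((255+320,780,3),np.uint8);o[:255]=c;o[255:,:320]=s
cv2.imwrite('pics/c1.png',o[:,:,::-1])
E
```

```text
timer [ 0.449 -0.209  0.02 ]
filt [ 0.458 -0.348  0.048]
notes [ 0.456 -0.478  0.011]
stand [0.503 0.062 0.096]
petri [0.449 0.309 0.016]
table [ 0.436 -0.115  0.012]
edge [ 0.397 -0.187  0.001]
mach [ 0.547 -0.182  0.172]
bal [0.667 0.073 0.122]
red [0.598 0.145 0.043]
```

View pics/c1.png

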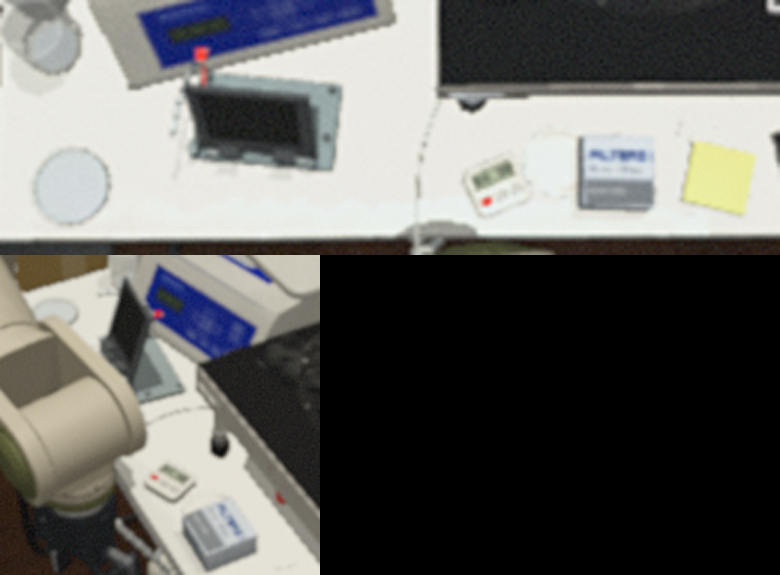

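```bash
cat >> h.py <<'E'
from scipy.spatial.transform import Rotation as Ro
def plan(p,R,N=None,cur=None):
    s=env.observe(); p0,R0=(s['position'],s['tool_rot']) if cur is None else cur
    w=Ro.from_matrix(R0.T@np.array(R)).as_rotvec(); dp=np.array(p)-p0
    n=max(np.linalg.norm(dp)/.038,np.linalg.norm(w)/.078); N=N or int(np.ceil(max(n,1)))
    A=sum(Ro.from_rotvec(w*k/N).as_matrix() for k in range(N))
    sh=np.linalg.solve(A,R0.T@dp)/.04
    print('N',N,'xyz',np.round(sh,3),'turn',np.round(w/N/.08,3)); return np.array(p),np.array(R)
def down(yaw,lean=0):
    # tool x at yaw (deg) in the plane, z down; lean (rad) tips tool body towards -x world
    R=np.array([[np.cos(np.radians(yaw)),np.sin(np.radians(yaw)),0],[np.sin(np.radians(yaw)),-np.cos(np.radians(yaw)),0],[0,0,-1.]])
    return Ro.from_rotvec([0,-lean,0]).as_matrix()@R
E
python3 - <<'E'
from h import *
i=cams.camera_info('wrist'); s=env.observe(); E=np.array(i['extrinsics'])
print(i['fx'],np.round(s['tool_rot'].T@E[:3,:3],3),np.round(s['tool_rot'].T@(E[:3,3]-s['position']),3))
z=np.load('top1.npz'); P=pts(z['d'],z)
print(np.round(P[215:240:3,350:378:3,2],3))
# candidate: tool x to -y, at yaw -90
plan([.40,-.15,.33],down(-90)); plan([.40,-.15,.33],down(90))
E
```

```text
340.54469775917335 [[ 1.    -0.001  0.001]
 [ 0.     0.959  0.285]
 [-0.001 -0.285  0.959]] [-0.    -0.074 -0.124]
[[ 0.002 -0.002  0.001  0.004  0.003  0.002  0.002  0.005  0.05   0.045]
 [ 0.002 -0.001  0.005  0.001 -0.     0.003 -0.003  0.002  0.046  0.048]
 [ 0.015 -0.003  0.002  0.007  0.008  0.003  0.006  0.007  0.046  0.047]
 [ 0.018  0.001  0.001  0.005  0.008  0.006  0.009  0.005  0.043  0.045]
 [ 0.021  0.019 -0.003  0.001  0.004  0.006 -0.003 -0.     0.05   0.05 ]
 [ 0.018  0.009  0.003  0.003  0.005  0.002 -0.001  0.005  0.047  0.05 ]
 [ 0.027  0.023 -0.001  0.003  0.002  0.     0.003  0.002  0.048  0.048]
 [ 0.022  0.021  0.001 -0.     0.005  0.004  0.006  0.006  0.046  0.054]
 [ 0.003 -0.001 -0.     0.002  0.004  0.005  0.002  0.005  0.017  0.018]]
N 11 xyz [-0.711 -0.603 -0.182] turn [-0.     0.002  0.438]
N 36 xyz [ 0.24  -0.317 -0.056] turn [-0.001 -0.    -0.957]
```

```bash
python3 - <<'E'
from h import *
plan([.38,-.07,.33],down(90),36)
E
```

```text
N 36 xyz [ 0.233 -0.397 -0.056] turn [-0.001 -0.    -0.957]
```

```bash
python3 - <<'E'
from h import *
R=env.observe()['tool_rot']
plan([.38,-.07,.33],R)
plan([.38,-.07,.33],down(90),cur=(np.array([.38,-.07,.33]),R))
E
```

```text
N 13 xyz [-0.658 -0.626 -0.153] turn [0. 0. 0.]
N 36 xyz [-0.  0.  0.] turn [-0.001 -0.    -0.957]
```

Request:
step_arm([
  {"xyz": [-0.66, -0.63, -0.15], "turn": [0, 0, 0], "gripper": 1},
  {"xyz": [-0.66, -0.63, -0.15], "turn": [0, 0, 0], "gripper": 1},
  {"xyz": [-0.66, -0.63, -0.15], "turn": [0, 0, 0], "gripper": 1},
  {"xyz": [-0.66, -0.63, -0.15], "turn": [0, 0, 0], "gripper": 1},
  {"xyz": [-0.66, -0.63, -0.15], "turn": [0, 0, 0], "gripper": 1},
  {"xyz": [-0.66, -0.63, -0.15], "turn": [0, 0, 0], "gripper": 1},
  {"xyz": [-0.66, -0.63, -0.15], "turn": [0, 0, 0], "gripper": 1},
  {"xyz": [-0.66, -0.63, -0.15], "turn": [0, 0, 0], "gripper": 1},
  {"xyz": [-0.66, -0.63, -0.15], "turn": [0, 0, 0], "gripper": 1},
  {"xyz": [-0.66, -0.63, -0.15], "turn": [0, 0, 0], "gripper": 1},
  {"xyz": [-0.66, -0.63, -0.15], "turn": [0, 0, 0], "gripper": 1},
  {"xyz": [-0.66, -0.63, -0.15], "turn": [0, 0, 0], "gripper": 1},
  {"xyz": [-0.66, -0.63, -0.15], "turn": [0, 0, 0], "gripper": 1},
])

```text
time_s: 1.18
position: [0.3814, -0.0664, 0.3286]
tool_rot: [[0.376, -0.927, -0.0], [-0.927, -0.376, 0.0], [-0.0, 0.0, -1.0]]
ft_force: [-0.1, -1.1, 0.1]
grip_width: 0.0854
```

Request:
step_arm([
  {"xyz": [0, 0, 0], "turn": [0, 0, -1], "gripper": 1},
  {"xyz": [0, 0, 0], "turn": [0, 0, -1], "gripper": 1},
  {"xyz": [0, 0, 0], "turn": [0, 0, -1], "gripper": 1},
  {"xyz": [0, 0, 0], "turn": [0, 0, -1], "gripper": 1},
  {"xyz": [0, 0, 0], "turn": [0, 0, -1], "gripper": 1},
  {"xyz": [0, 0, 0], "turn": [0, 0, -1], "gripper": 1},
  {"xyz": [0, 0, 0], "turn": [0, 0, -1], "gripper": 1},
  {"xyz": [0, 0, 0], "turn": [0, 0, -1], "gripper": 1},
  {"xyz": [0, 0, 0], "turn": [0, 0, -1], "gripper": 1},
  {"xyz": [0, 0, 0], "turn": [0, 0, -1], "gripper": 1},
  {"xyz": [0, 0, 0], "turn": [0, 0, -1], "gripper": 1},
  {"xyz": [0, 0, 0], "turn": [0, 0, -1], "gripper": 1},
  {"xyz": [0, 0, 0], "turn": [0, 0, -1], "gripper": 1},
  {"xyz": [0, 0, 0], "turn": [0, 0, -1], "gripper": 1},
  {"xyz": [0, 0, 0], "turn": [0, 0, -1], "gripper": 1},
  {"xyz": [0, 0, 0], "turn": [0, 0, -1], "gripper": 1},
  {"xyz": [0, 0, 0], "turn": [0, 0, -1], "gripper": 1},
  {"xyz": [0, 0, 0], "turn": [0, 0, -1], "gripper": 1},
  {"xyz": [0, 0, 0], "turn": [0, 0, -1], "gripper": 1},
  {"xyz": [0, 0, 0], "turn": [0, 0, -1], "gripper": 1},
])

```text
time_s: 2.85
position: [0.3812, -0.0682, 0.3281]
tool_rot: [[0.914, 0.407, -0.001], [0.407, -0.914, 0.0], [-0.0, -0.001, -1.0]]
ft_force: [0.2, -0.5, 0.3]
grip_width: 0.0859
```

Request:
step_arm([
  {"xyz": [0, 0, 0], "turn": [0, 0, -1], "gripper": 1},
  {"xyz": [0, 0, 0], "turn": [0, 0, -1], "gripper": 1},
  {"xyz": [0, 0, 0], "turn": [0, 0, -1], "gripper": 1},
  {"xyz": [0, 0, 0], "turn": [0, 0, -1], "gripper": 1},
  {"xyz": [0, 0, 0], "turn": [0, 0, -1], "gripper": 1},
  {"xyz": [0, 0, 0], "turn": [0, 0, -1], "gripper": 1},
  {"xyz": [0, 0, 0], "turn": [0, 0, -1], "gripper": 1},
  {"xyz": [0, 0, 0], "turn": [0, 0, -1], "gripper": 1},
  {"xyz": [0, 0, 0], "turn": [0, 0, -1], "gripper": 1},
  {"xyz": [0, 0, 0], "turn": [0, 0, -1], "gripper": 1},
  {"xyz": [0, 0, 0], "turn": [0, 0, -1], "gripper": 1},
  {"xyz": [0, 0, 0], "turn": [0, 0, -1], "gripper": 1},
  {"xyz": [0, 0, 0], "turn": [0, 0, -1], "gripper": 1},
  {"xyz": [0, 0, 0], "turn": [0, 0, -1], "gripper": 1},
  {"xyz": [0, 0, 0], "turn": [0, 0, -0.5], "gripper": 0},
])

```text
time_s: 4.1
position: [0.3812, -0.0682, 0.3281]
tool_rot: [[-0.008, 1.0, -0.001], [1.0, 0.008, 0.0], [0.0, -0.001, -1.0]]
ft_force: [0.2, 0.4, 0.0]
grip_width: 0.0753
```

```bash
python3 - <<'E'
from h import *
s=env.observe(); print(s['time_s'],s['position'],np.round(s['tool_rot'],3),np.round(s['q'],1))
im,d,i=grab('wrist','w1.png'); np.savez('w1.npz',im=im,d=d,**{k:i[k] for k in i})
E
```

```text
4.1 [ 0.38117545 -0.06822001  0.32807966] [[-0.008  1.    -0.001]
 [ 1.     0.008  0.   ]
 [ 0.    -0.001 -1.   ]] [ -27.8    1.9   87.7    0.    90.5 -118.3]
```

View pics/w1.png

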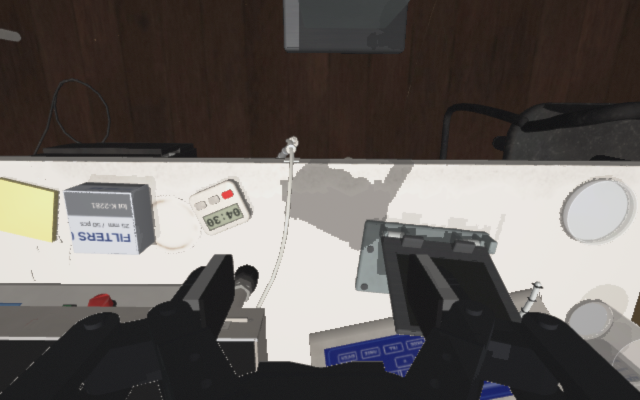

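The wrist view shows the timer at (222,205), with its red button towards the user and its display at (222,217) away from the user. The filter box is at (110,220), a faint ring at (175,222) and the stand at (440,270), partly hidden by the fingers. Next I'll measure the timer in two views and check the ring's height.

```bash
python3 - <<'E'
from h import *
w=np.load('w1.npz'); t=np.load('top1.npz')
print('ring', [ray(175,222,w,z).round(3) for z in (0,.09)], [ray(180+550/3,170+165/3,t,z).round(3) for z in (0,.09)])
P=pts(w['d'],w); 
hsv=cv2.cvtColor(w['im'],cv2.COLOR_RGB2HSV)
# timer: points 10..30mm high in the box
m=((P[...,2]>.010)&(P[...,2]<.03)&(w['d']>0)).astype(np.uint8); m[:,:185]=0;m[:,260:]=0;m[:170]=0;m[245:]=0
m=cv2.morphologyEx(m,cv2.MORPH_OPEN,np.ones((5,5)))
n,l,st,c=cv2.connectedComponentsWithStats(m); k=1+st[1:,4].argmax(); q=P[l==k]; print('n',len(q),'z',np.median(q[:,2]))
Q=np.array([ray(u,v,w,np.median(q[:,2])) for v,u in np.argwhere(l==k)])
print(cv2.minAreaRect((Q[:,:2]*1000).astype(np.float32)), (P[205:215,215:228,2]).mean())
red=(w['im'][...,0].astype(int)-w['im'][...,1]>80)&(l==k); print('red',P[red].mean(0))
# top view
z=t;im=t['im']; Pt=pts(t['d'],t); mt=((Pt[...,2]>.010)).astype(np.uint8); mt[:,:330]=0;mt[:,364:]=0;mt[:215]=0;mt[245:]=0
n,l,st,c=cv2.connectedComponentsWithStats(mt); k=1+st[1:,4].argmax(); print('top',ray(*c[k],t,.018),st[k])
print('tbl',np.median(P[230:260,180:230,2]),np.median(P[225:260,310:345,2]))
E
```

```text
ring [array([ 0.477, -0.272,  0.   ]), array([ 0.444, -0.232,  0.09 ])] [array([ 0.473, -0.274,  0.   ]), array([ 0.46 , -0.264,  0.09 ])]
n 2205 z 0.018350712591841012
((449.8182678222656, -202.15765380859375), (61.66006088256836, 68.93963623046875), 22.955698013305664) 0.01848358827633053
red [ 0.42993094 -0.19014075  0.02062043]
top [ 0.44941597 -0.20447172  0.018     ] [334 221  23  21 315]
tbl 0.0003759785981939656 -9.63208559497386e-05
```

The ring is flat on the bench, so it's only decoration. The timer is at (0.450, -0.203), top at 18 mm, x axis at yaw 23°, and both views agree. Next I'll look at the stand from nearer with the gripper shut.

Request:
step_arm([
  {"xyz": [0.75, 0.6, -0.2], "turn": [0, 0, 0], "gripper": -1},
  {"xyz": [0.75, 0.6, -0.2], "turn": [0, 0, 0], "gripper": -1},
  {"xyz": [0.75, 0.6, -0.2], "turn": [0, 0, 0], "gripper": -1},
  {"xyz": [0.75, 0.6, -0.2], "turn": [0, 0, 0], "gripper": -1},
  {"xyz": [0, 0, 0], "turn": [0, 0, 0], "gripper": -1},
  {"xyz": [0, 0, 0], "turn": [0, 0, 0], "gripper": -1},
])

```text
time_s: 4.65
position: [0.4773, 0.0533, 0.3598]
tool_rot: [[-0.006, 1.0, -0.001], [1.0, 0.006, 0.0], [0.0, -0.001, -1.0]]
ft_force: [-0.0, -0.3, -1.3]
grip_width: 0.0002
```

```bash
python3 - <<'E'
from h import *
s=env.observe(); print(s['time_s'],s['position'])
im,d,i=grab('wrist','w2.png'); np.savez('w2.npz',im=im,d=d,**{k:i[k] for k in i})
E
```

```text
4.65 [0.47734626 0.05331945 0.35978409]
```

View pics/w2.png

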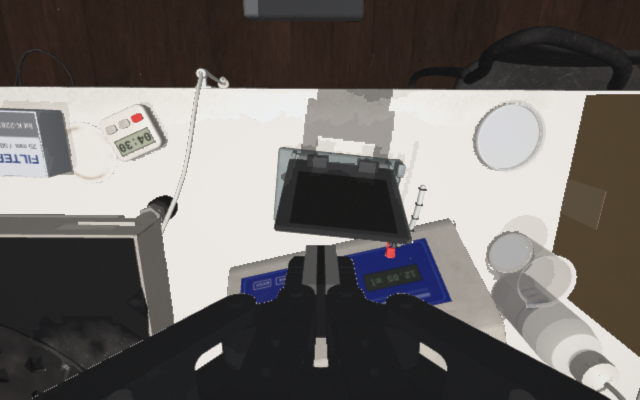

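The view shows the plate face (275–410, 165–240) with its lugs at (318,162) and (368,163). The red pointer tip is at (390,252) and the light base shows around the plate's lower edge.

```bash
cat >> h.py <<'E'
def plane(q):
    for _ in range(4):
        c=q.mean(0); n=np.linalg.svd(q-c,full_matrices=False)[2][2]; r=(q-c)@n; q=q[abs(r)<max(2.0*r.std(),.001)]
    n=n if n[2]>0 else -n
    return c,n,r.std(),len(q)
E
python3 - <<'E'
from h import *
w=np.load('w2.npz'); P=pts(w['d'],w); im=w['im'].astype(int)
g=im.max(-1); u=np.arange(640)[None]; v=np.arange(400)[:,None]
f=(u>300)&(u<385)&(v>180)&(v<218)&(w['d']>0)
c,n,s,N=plane(P[f]); print('plate',c.round(4),n.round(4),s,N,'tilt',np.arctan2(np.hypot(n[0],n[1]),n[2]),'yaw',np.degrees(np.arctan2(-n[1],-n[0])))
red=(im[...,0]-im[...,1]>70)&(im[...,0]-im[...,2]>70)&(u>370)&(u<420)&(v>190)&(v<270)
a=np.argwhere(red); print('redpx',len(a),a.min(0),a.max(0)); 
for vv in sorted(set(a[:,0])): 
    uu=a[a[:,0]==vv,1]; k=int(uu.mean()); print(vv,uu.min(),uu.max(),P[vv,k].round(4))
# base: z 8..16mm
b=((P[...,2]>.007)&(P[...,2]<.018)&(u>265)&(u<415)&(v>130)&(v<250)&(w['d']>0))
q=P[b]; print('base',len(q),np.median(q[:,2]),cv2.minAreaRect((q[:,:2]*1000).astype(np.float32)))
# edge points of the plate
for vv in (165,175,185,195,205,215,225,232): print(vv,[tuple(P[vv,x].round(3)) for x in range(270,420,15)])
E
```

```text
plate [0.5126 0.0791 0.1154] [-0.9377  0.0963  0.3337] 0.0004156300778533699 3037 tilt 1.2305477715339832 yaw -5.862989500130329
redpx 99 [242 386] [257 394]
242 387 388 [0.5905 0.1445 0.0571]
243 387 388 [0.5915 0.1444 0.0581]
244 387 388 [0.5933 0.1446 0.0574]
245 387 388 [0.5952 0.1449 0.0563]
246 387 388 [0.5963 0.1448 0.0572]
247 387 389 [0.5973 0.146  0.0584]
248 387 394 [0.5978 0.1484 0.0603]
249 386 394 [0.5993 0.1485 0.0603]
250 386 394 [0.5999 0.1481 0.0622]
251 386 394 [0.6018 0.1484 0.0614]
252 386 394 [0.6032 0.1485 0.0615]
253 386 394 [0.6044 0.1485 0.062 ]
254 386 394 [0.6052 0.1482 0.0634]
255 386 394 [0.6075 0.1487 0.0618]
256 386 394 [0.6086 0.1486 0.0627]
257 388 393 [0.6098 0.1486 0.0631]
base 1232 0.011768009650376804 ((547.5034790039062, 91.45558166503906), (208.0206756591797, 136.49546813964844), 84.13922882080078)
165 [(np.float64(0.497), np.float64(-0.019), np.float64(-0.001)), (np.float64(0.494), np.float64(0.004), np.float64(0.011)), (np.float64(0.486), np.float64(0.028), np.float64(0.055)), (np.float64(0.486), np.float64(0.047), np.float64(0.055)), (np.flo
[... 3782 characters left out ...]
np.float64(0.53), np.float64(0.126), np.float64(0.153)), (np.float64(0.532), np.float64(0.143), np.float64(0.148))]
232 [(np.float64(0.6), np.float64(-0.022), np.float64(0.0)), (np.float64(0.6), np.float64(0.0), np.float64(0.0)), (np.float64(0.533), np.float64(0.034), np.float64(0.167)), (np.float64(0.532), np.float64(0.049), np.float64(0.168)), (np.float64(0.532), np.float64(0.064), np.float64(0.168)), (np.float64(0.532), np.float64(0.078), np.float64(0.168)), (np.float64(0.533), np.float64(0.094), np.float64(0.165)), (np.float64(0.534), np.float64(0.109), np.float64(0.163)), (np.float64(0.534), np.float64(0.124), np.float64(0.162)), (np.float64(0.535), np.float64(0.14), np.float64(0.159))]
```

```bash
cat >> h.py <<'E'
YAW=np.radians(-5.86); XS=np.array([np.cos(YAW),np.sin(YAW),0]); YS=np.array([-np.sin(YAW),np.cos(YAW),0]); S=np.array([XS,YS,[0,0,1]]) # rows: stand axes
HX=.4765; HZ=.032
def tool(L): return down(90+np.degrees(YAW)) if L==0 else Ro.from_rotvec(-L*YS).as_matrix()@down(90+np.degrees(YAW))
E
python3 - <<'E'
from h import *
w=np.load('w2.npz'); P=pts(w['d'],w); Q=P@S.T; im=w['im'].astype(int)
for v in (190,200,210,220):
    a=np.where((Q[v,:,2]>.06)&(Q[v,:,2]<.2)&(np.arange(640)<430))[0]; print(v,a[0],a[-1],Q[v,a[0]+1].round(4),Q[v,a[-1]-1].round(4))
a=[(165,u) for u in range(300,400,4)]; print('lugs row', [(u,)+tuple(Q[160,u].round(3)) for u in range(300,400,4)])
m=(im[...,0]-im[...,1]>70)&(im[...,0]-im[...,2]>70); m[:238]=0;m[262:]=0;m[:,:380]=0;m[:,400:]=0
q=Q[m]; d=q[:,[0,2]]-[HX,HZ]; r=np.hypot(*d.T); A=np.arctan2(d[:,1],d[:,0])
for lo in (.09,.1,.105,.11,.115): k=(r>=lo)&(r<lo+.005); print(lo,k.sum(),np.median(A[k]) if k.any() else 0,np.median(q[k,1]) if k.any() else 0)
E
```

```text
190 176 426 [ 0.5244 -0.0706  0.0755] [0.4774 0.2139 0.136 ]
200 172 422 [ 0.5374 -0.075   0.0773] [0.4893 0.2126 0.1337]
210 168 419 [ 0.5504 -0.0794  0.0791] [0.5012 0.2121 0.132 ]
220 0 416 [ 0.5639 -0.2436  0.1281] [0.5144 0.2125 0.1274]
lugs row [(300, np.float64(0.476), np.float64(0.076), np.float64(0.043)), (304, np.float64(0.476), np.float64(0.081), np.float64(0.041)), (308, np.float64(0.473), np.float64(0.087), np.float64(0.057)), (312, np.float64(0.472), np.float64(0.092), np.float64(0.056)), (316, np.float64(0.472), np.float64(0.097), np.float64(0.058)), (320, np.float64(0.471), np.float64(0.102), np.float64(0.058)), (324, np.float64(0.471), np.float64(0.107), np.float64(0.056)), (328, np.float64(0.478), np.float64(0.114), np.float64(0.011)), (332, np.float64(0.477), np.float64(0.119), np.float64(0.012)), (336, np.float64(0.476), np.float64(0.125), np.float64(0.012)), (340, np.float64(0.476), np.float64(0.13), np.float64(0.012)), (344, np.float64(0.475), np.float64(0.136), np.float64(0.012)), (348, np.float64(0.475), np.float64(0.141), np.float64(0.012)), (352, np.float64(
[... 246 characters left out ...]
p.float64(0.468), np.float64(0.166), np.float64(0.034)), (372, np.float64(0.471), np.float64(0.175), np.float64(0.01)), (376, np.float64(0.471), np.float64(0.18), np.float64(0.011)), (380, np.float64(0.47), np.float64(0.186), np.float64(0.012)), (384, np.float64(0.469), np.float64(0.191), np.float64(0.011)), (388, np.float64(0.468), np.float64(0.196), np.float64(0.015)), (392, np.float64(0.468), np.float64(0.203), np.float64(0.009)), (396, np.float64(0.468), np.float64(0.209), np.float64(0.009))]
0.09 0 0 0
0.1 8 0.25021183897464433 0.20522825418922352
0.105 28 0.26802920336998187 0.208625235056766
0.11 32 0.2675468730761285 0.20933981291213224
0.115 28 0.2638325043221294 0.20940481323796029
```

```bash
cat >> h.py <<'E'
HX=.478; CY=.130
def corner_tcp(t,L,r=.12,off=.004):
    c=np.array([HX+r*np.cos(t)-off*np.sin(t),HZ+r*np.sin(t)+off*np.cos(t)])
    p=c-.011*np.array([np.cos(L),np.sin(L)])-.019*np.array([np.sin(L),-np.cos(L)])
    return S.T@np.array([p[0],CY,p[1]])
E
python3 - <<'E'
from h import *
L=.22; R=tool(L)
p0=corner_tcp(1.23,L)-.045*XS+[0,0,.03]; print(p0,R.round(3))
cur=plan(p0,R); b=corner_tcp(1.23,L)-.012*XS; cur=plan(b,R,cur=cur)
ts=np.linspace(1.23,.36,15)
q=np.array([b]+[corner_tcp(t,L) for t in ts]); print(np.round(np.diff(q,axis=0)@R/.04,2).tolist())
E
```

```text
[0.46535525 0.08292144 0.19257713] [[ 0.102  0.971  0.217]
 [ 0.995 -0.1   -0.022]
 [-0.     0.218 -0.976]]
N 5 xyz [ 0.154 -0.135  0.829] turn [-0.553 -0.029  0.267]
N 2 xyz [0.    0.321 0.456] turn [0. 0. 0.]
[[-0.0, 0.29, 0.07], [0.0, 0.16, 0.1], [-0.0, 0.15, 0.11], [0.0, 0.14, 0.12], [-0.0, 0.14, 0.13], [-0.0, 0.13, 0.13], [-0.0, 0.12, 0.14], [-0.0, 0.11, 0.15], [0.0, 0.1, 0.16], [-0.0, 0.09, 0.16], [-0.0, 0.08, 0.17], [0.0, 0.07, 0.17], [-0.0, 0.06, 0.18], [-0.0, 0.05, 0.18], [0.0, 0.04, 0.18]]
```

Request:
step_arm([
  {"xyz": [0.15, -0.14, 0.83], "turn": [-0.55, -0.03, 0.27], "gripper": -1},
  {"xyz": [0.15, -0.14, 0.83], "turn": [-0.55, -0.03, 0.27], "gripper": -1},
  {"xyz": [0.15, -0.14, 0.83], "turn": [-0.55, -0.03, 0.27], "gripper": -1},
  {"xyz": [0.15, -0.14, 0.83], "turn": [-0.55, -0.03, 0.27], "gripper": -1},
  {"xyz": [0.15, -0.14, 0.83], "turn": [-0.55, -0.03, 0.27], "gripper": -1},
  {"xyz": [0, 0, 0], "turn": [0, 0, 0], "gripper": -1},
  {"xyz": [0, 0.32, 0.46], "turn": [0, 0, 0], "gripper": -1},
  {"xyz": [0, 0.32, 0.46], "turn": [0, 0, 0], "gripper": -1},
  {"xyz": [0, 0, 0], "turn": [0, 0, 0], "gripper": -1},
])

```text
time_s: 5.45
position: [0.4993, 0.0769, 0.1621]
tool_rot: [[0.106, 0.971, 0.215], [0.994, -0.103, -0.023], [-0.0, 0.216, -0.976]]
ft_force: [-0.6, -1.2, 0.4]
grip_width: 0.0001
```

```bash
python3 - <<'E'
from h import *
L=.22; s=env.observe(); print(corner_tcp(1.23,L)-.012*XS, s['position'],s['tool_rot'].round(3))
p=S@(s['position']+s['tool_rot']@[0,.011,.019]); print('corner stand',p)
E
```

```text
[0.4981828  0.07955221 0.16257713] [0.49930171 0.07694214 0.16209666] [[ 0.106  0.971  0.215]
 [ 0.994 -0.103 -0.023]
 [-0.     0.216 -0.976]]
corner stand [0.50368936 0.12745858 0.14592878]
```

Position is good. Now the slow push along the arc.

Request:
step_arm([
  {"xyz": [0, 0.29, 0.07], "turn": [0, 0, 0], "gripper": -1},
  {"xyz": [0, 0.16, 0.1], "turn": [0, 0, 0], "gripper": -1},
  {"xyz": [0, 0.15, 0.11], "turn": [0, 0, 0], "gripper": -1},
  {"xyz": [0, 0.14, 0.12], "turn": [0, 0, 0], "gripper": -1},
  {"xyz": [0, 0.14, 0.13], "turn": [0, 0, 0], "gripper": -1},
  {"xyz": [0, 0.13, 0.13], "turn": [0, 0, 0], "gripper": -1},
  {"xyz": [0, 0.12, 0.14], "turn": [0, 0, 0], "gripper": -1},
  {"xyz": [0, 0.11, 0.15], "turn": [0, 0, 0], "gripper": -1},
])

```text
time_s: 6.12
position: [0.5549, 0.0722, 0.1369]
tool_rot: [[0.104, 0.97, 0.219], [0.995, -0.101, -0.023], [-0.0, 0.22, -0.975]]
ft_force: [-1.7, -1.0, 5.2]
grip_width: 0.0003
```

Request:
step_arm([
  {"xyz": [0, 0.1, 0.16], "turn": [0, 0, 0], "gripper": -1},
  {"xyz": [0, 0.09, 0.16], "turn": [0, 0, 0], "gripper": -1},
  {"xyz": [0, 0.08, 0.17], "turn": [0, 0, 0], "gripper": -1},
  {"xyz": [0, 0.07, 0.17], "turn": [0, 0, 0], "gripper": -1},
  {"xyz": [0, 0.06, 0.18], "turn": [0, 0, 0], "gripper": -1},
  {"xyz": [0, 0, 0], "turn": [0, 0, 0], "gripper": -1},
])

```text
time_s: 6.62
position: [0.5778, 0.0699, 0.1066]
tool_rot: [[0.104, 0.97, 0.218], [0.995, -0.102, -0.023], [0.0, 0.219, -0.976]]
ft_force: [0.0, -0.2, 0.4]
grip_width: 0.0002
```

```bash
cat > meas.py <<'E'
from h import *
import sys
f=sys.argv[1]; s=env.observe()
p=S@(s['position']+s['tool_rot']@[0,.011,.019]); print('t',s['time_s'],'pos',s['position'].round(4),'corner ang',np.arctan2(p[2]-HZ,p[0]-HX)-.004/.12,s['ft_force'].round(1))
for n in ('wrist','top','scene'):
    im,d,i=grab(n,f+n+'.png'); np.savez(f+n+'.npz',im=im,d=d,**{k:i[k] for k in i})
    Q=pts(d,i)@S.T; X=Q[...,0]-HX; Z=Q[...,2]-HZ; Y=Q[...,1]-CY; r=np.hypot(X,Z); A=np.arctan2(Z,X)
    g=im.astype(int); red=(g[...,0]-g[...,1]>70)&(g[...,0]-g[...,2]>70)&(abs(Y-.08)<.02)&(r>.08)&(r<.13)
    if red.sum()>3: print(n,'red',red.sum(),'A',np.median(A[red]),'r',r[red].min(),r[red].max())
    m=(abs(Y)>.018)&(abs(Y)<.062)&(r>.06)&(r<.135)&(d>0)&(A>.05)&(A<1.4)
    a0=np.median(A[m]); m&=abs(A-a0)<.15
    if m.sum()>20:
        c,nn,sd,N=plane(Q[m]); t=np.arctan2(-nn[0],nn[2]); off=(c-[HX,CY,HZ])@nn
        print(n,'plate N',N,'tilt',t,'ydev',nn[1],'off(4mm)',off,'sd',sd)
E
python3 meas.py a
```

```text
t 6.6167 pos [0.5778 0.0699 0.1066] corner ang 0.47676036026927693 [ 0.  -0.2  0.4]
wrist red 115 A 0.2723706693807618 r 0.10446186046522032 0.11713181618670701
wrist plate N 24081 tilt 0.47363631726771444 ydev -0.00011573003129083936 off(4mm) 0.0050901971401431795 sd 0.0005274522927604974
top plate N 127 tilt 0.46174347931159837 ydev -0.010786674036989297 off(4mm) 0.00802172644645096 sd 0.0021883809126027835
scene plate N 227 tilt 0.44775287677812026 ydev 3.804305820742648e-05 off(4mm) 0.008858139002159239 sd 0.0017345312036463108
```

```bash
python3 - <<'E'
from h import *
w=np.load('awrist.npz'); Q=pts(w['d'],w)@S.T-[HX,CY,HZ]; g=w['im'].astype(int)
red=(g[...,0]-g[...,1]>60)&(g[...,0]-g[...,2]>60)&(abs(Q[...,1]-.08)<.02); q=Q[red]
print(len(q)); o=q[np.argsort(q[:,0])]; print(o[::6].round(4))
k=np.hypot(q[:,0],q[:,2])
b=q[(k<.125)&(q[:,2]>.01)]; print('slope',np.arctan(np.polyfit(b[:,0],b[:,2],1)[0]))
c=cv2.resize(w['im'][120:300,330:530],None,fx=4,fy=3.3,interpolation=cv2.INTER_CUBIC)[:600,:800]
a=np.argwhere(red); print(a.min(0),a.max(0)); cv2.imwrite('pics/c2.png',c[:,:,::-1])
E
```

```text
357
[[0.0107 0.0748 0.0048]
 [0.0112 0.0747 0.0041]
 [0.0118 0.0748 0.0064]
 [0.0123 0.0755 0.0061]
 [0.0127 0.0756 0.0061]
 [0.0133 0.0746 0.0054]
 [0.0136 0.0757 0.0065]
 [0.0141 0.076  0.0059]
 [0.0145 0.0759 0.0063]
 [0.0149 0.074  0.0068]
 [0.0154 0.0744 0.006 ]
 [0.0159 0.0762 0.0054]
 [0.0164 0.0745 0.0051]
 [0.0168 0.0749 0.0056]
 [0.0174 0.0764 0.0045]
 [0.0177 0.0751 0.0055]
 [0.0181 0.0744 0.0062]
 [0.0187 0.0745 0.0051]
 [0.0191 0.0749 0.0081]
 [0.0197 0.0753 0.0073]
 [0.0202 0.0759 0.0072]
 [0.0208 0.076  0.0062]
 [0.0213 0.0753 0.0058]
 [0.0218 0.0749 0.0084]
 [0.0225 0.0744 0.0074]
 [0.0231 0.075  0.0064]
 [0.0238 0.0755 0.0077]
 [0.0244 0.075  0.0071]
 [0.0251 0.0747 0.0083]
 [0.0256 0.0763 0.0081]
 [0.0265 0.0745 0.0082]
 [0.0271 0.0754 0.0099]
 [0.028  0.076  0.0078]
 [0.0288 0.0754 0.0084]
 [0.0303 0.0763 0.0083]
 [0.0316 0.0764 0.0087]
 [0.0333 0.0757 0.0101]
 [0.0353 0.0763 0.0097]
 [0.0366 0.0762 0.0107]
 [0.0392 0.0757 0.0121]
 [0.1012 0.0834 0.0285]
 [0.1016 0.0821 0.0279]
 [0.1021 0.0839 0.0291]
 [0.1025 0.0833 0.0295]
 [0.1029 0.0847 0.0289]
 [0.1037 0.0819 0.0296]
 [0.1041 0.0827 0.0291]
 [0.1046 0.0838 0.0294]
 [0.1052 0.0837 0.0286]
 [0.1058 0.0823 0.0296]
 [0.1064 0.0841 0.0296]
 [0.1071 0.0843 0.0296]
 [0.1078 0.0828 0.0296]
 [0.1087 0.0831 0.0293]
 [0.1092 0.0849 0.0304]
 [0.1099 0.0842 0.0313]
 [0.1104 0.0851 0.0307]
 [0.1109 0.0834 0.031 ]
 [0.1116 0.0846 0.03  ]
 [0.1128 0.0832 0.0312]]
slope 0.2575228074417608
[ 53 473] [259 482]
```

View pics/awrist.png

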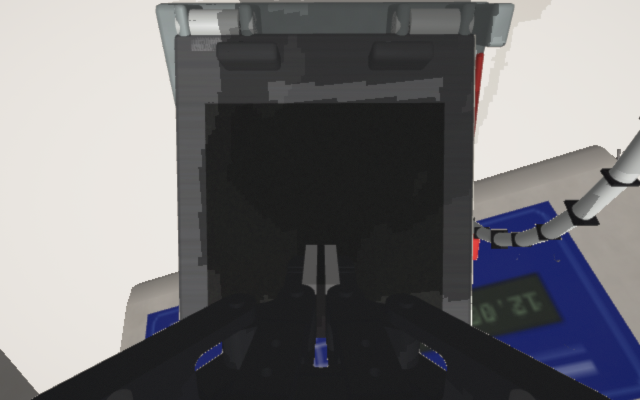

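The pointer's long red bar at (473–482, 53–259) has a slope of 0.257 rad. The plate is at 0.474, so I'll push down about 0.215 more.

```bash
python3 - <<'E'
from h import *
R=env.observe()['tool_rot']; ts=np.linspace(.474,.258,6); q=np.array([corner_tcp(t,.22) for t in ts]); print(np.round(np.diff(q,axis=0)@R/.04,2).tolist())
E
```

```text
[[0.0, 0.03, 0.13], [0.0, 0.03, 0.13], [0.0, 0.02, 0.13], [0.0, 0.02, 0.13], [0.0, 0.01, 0.13]]
```

Request:
step_arm([
  {"xyz": [0, 0.03, 0.13], "turn": [0, 0, 0], "gripper": -1},
  {"xyz": [0, 0.03, 0.13], "turn": [0, 0, 0], "gripper": -1},
  {"xyz": [0, 0.02, 0.13], "turn": [0, 0, 0], "gripper": -1},
  {"xyz": [0, 0.02, 0.13], "turn": [0, 0, 0], "gripper": -1},
  {"xyz": [0, 0.01, 0.13], "turn": [0, 0, 0], "gripper": -1},
  {"xyz": [0, 0, 0], "turn": [0, 0, 0], "gripper": -1},
  {"xyz": [0, 0, 0], "turn": [0, 0, 0], "gripper": -1},
])

```text
time_s: 7.35
position: [0.5863, 0.0691, 0.0817]
tool_rot: [[0.104, 0.971, 0.215], [0.995, -0.102, -0.023], [-0.0, 0.217, -0.976]]
ft_force: [-0.2, 0.1, 0.6]
grip_width: -0.0001
```

```bash
python3 meas.py b
```

```text
t 7.35 pos [0.5863 0.0691 0.0817] corner ang 0.2548724788971389 [-0.2  0.1  0.6]
wrist red 936 A 0.2684921919252713 r 0.08002478912047119 0.11789499967080608
wrist plate N 23922 tilt 0.2456522743298011 ydev 0.00032589569962193643 off(4mm) 0.004959957611879128 sd 0.0005090526814614939
top plate N 118 tilt 0.2196672662641298 ydev 0.004945455487698314 off(4mm) 0.008608378479407586 sd 0.0019385345202379202
scene plate N 245 tilt 0.2370499988433039 ydev -0.003055494455609431 off(4mm) 0.00723847763288115 sd 0.002253251941046833
```

Request:
step_arm([
  {"xyz": [0, 0, -0.4], "turn": [0, 0, 0], "gripper": -1},
  {"xyz": [0, 0, -1], "turn": [0, 0, 0], "gripper": -1},
  {"xyz": [0, 0, -1], "turn": [0, 0, 0], "gripper": -1},
  {"xyz": [0, 0, -1], "turn": [0, 0, 0], "gripper": -1},
  {"xyz": [0, 0, -1], "turn": [0, 0, 0], "gripper": -1},
  {"xyz": [0, 0, 0], "turn": [0, 0, 0], "gripper": 1},
  {"xyz": [0, 0, 0], "turn": [0, 0, 0], "gripper": 1},
])

```text
time_s: 8.08
position: [0.5485, 0.0732, 0.2564]
tool_rot: [[0.104, 0.97, 0.222], [0.995, -0.101, -0.023], [0.0, 0.223, -0.975]]
ft_force: [-0.7, 0.4, 0.2]
grip_width: 0.0233
```

```bash
python3 meas.py c; python3 - <<'E'
from h import *
w=np.load('cwrist.npz'); Q=pts(w['d'],w)@S.T-[HX,CY,HZ]; g=w['im'].astype(int)
red=(g[...,0]-g[...,1]>60)&(g[...,0]-g[...,2]>60)&(abs(Q[...,1]-.08)<.02); q=Q[red]; p=np.polyfit(q[:,0],q[:,2],1); print('ptr',len(q),np.arctan(p[0]),p[1],q[:,0].min(),q[:,0].max())
ty=np.radians(23+90); T=np.array([.450,-.203,.010])
cur=plan([.45,-.203,.20],down(113)); print(cur[1].round(3))
plan([.45,-.203,.012],down(113),cur=cur)
E
```

```text
t 8.0833 pos [0.5485 0.0732 0.2564] corner ang 1.1911912140586522 [-0.7  0.4  0.2]
wrist red 219 A 0.26898324738174445 r 0.0800401265324984 0.11732968269661224
wrist plate N 6334 tilt 0.24698316130357356 ydev 0.0006318118810342277 off(4mm) 0.004838326092091203 sd 0.0006025903937180874
top plate N 219 tilt 0.24254796706394943 ydev -0.03305047936920347 off(4mm) 0.00806121435154692 sd 0.0021426252834076706
scene red 8 A 0.2698672164168393 r 0.10315048464805261 0.11285453191829348
scene plate N 302 tilt 0.24487820647181366 ydev 0.004967806158738153 off(4mm) 0.006402564227832846 sd 0.0022296643474625255
ptr 466 0.25629159991537986 0.001123890154838514 0.011225058297938961 0.11505177890570306
N 8 xyz [-0.827 -0.428  0.121] turn [ 0.332  0.086 -0.787]
[[-0.391  0.921  0.   ]
 [ 0.921  0.391  0.   ]
 [ 0.     0.    -1.   ]]
N 5 xyz [0.   0.   0.94] turn [0. 0. 0.]
```

The plate is free at 0.247 and the pointer reads 0.256, a difference of 0.01 rad. Now over to the timer.

Request:
step_arm([
  {"xyz": [-0.83, -0.43, 0.12], "turn": [0.33, 0.09, -0.79], "gripper": 1},
  {"xyz": [-0.83, -0.43, 0.12], "turn": [0.33, 0.09, -0.79], "gripper": 1},
  {"xyz": [-0.83, -0.43, 0.12], "turn": [0.33, 0.09, -0.79], "gripper": 1},
  {"xyz": [-0.83, -0.43, 0.12], "turn": [0.33, 0.09, -0.79], "gripper": 1},
  {"xyz": [-0.83, -0.43, 0.12], "turn": [0.33, 0.09, -0.79], "gripper": 1},
  {"xyz": [-0.83, -0.43, 0.12], "turn": [0.33, 0.09, -0.79], "gripper": 1},
  {"xyz": [-0.83, -0.43, 0.12], "turn": [0.33, 0.09, -0.79], "gripper": 1},
  {"xyz": [-0.83, -0.43, 0.12], "turn": [0.33, 0.09, -0.79], "gripper": 1},
  {"xyz": [0, 0, 0], "turn": [0, 0, 0], "gripper": 1},
])

```text
time_s: 8.98
position: [0.4495, -0.2092, 0.1987]
tool_rot: [[-0.391, 0.92, -0.001], [0.92, 0.391, 0.003], [0.003, 0.001, -1.0]]
ft_force: [-0.1, 0.0, -0.7]
grip_width: 0.0853
```

```bash
python3 - <<'E'
from h import *
s=env.observe(); print(s['position'],s['grip_width'])
w,d,i=grab('wrist'); P=pts(d,i)
u=np.arange(640)[None]
m=((P[...,2]>.011)&(P[...,2]<.03)&(d>0)&(np.hypot(P[...,0]-.45,P[...,1]+.203)<.055)).astype(np.uint8)
m=cv2.morphologyEx(m,cv2.MORPH_OPEN,np.ones((5,5))); Q=P[m>0]; print(len(Q),np.median(Q[:,2]),cv2.minAreaRect((Q[:,:2]*1000).astype(np.float32)))
cur=plan([.45,-.203,.06],down(113)); plan([.45,-.203,.021],down(113),cur=cur)
E
```

```text
[ 0.44947557 -0.20917638  0.19868666] 0.08533193420647521
4672 0.018172848895915528 ((450.7807922363281, -203.4385223388672), (61.592594146728516, 67.89066314697266), 22.8409366607666)
N 4 xyz [0.018 0.009 0.869] turn [ 0.006 -0.013 -0.005]
N 2 xyz [0.    0.    0.487] turn [0. 0. 0.]
```

Request:
step_arm([
  {"xyz": [0.03, 0.02, 0.87], "turn": [0.01, -0.01, 0], "gripper": 1},
  {"xyz": [0.03, 0.02, 0.87], "turn": [0.01, -0.01, 0], "gripper": 1},
  {"xyz": [0.03, 0.02, 0.87], "turn": [0, -0.01, 0], "gripper": 1},
  {"xyz": [0.03, 0.02, 0.87], "turn": [0, -0.01, 0], "gripper": 1},
  {"xyz": [0, 0, 0.4], "turn": [0, 0, 0], "gripper": 1},
  {"xyz": [0, 0, 0.3], "turn": [0, 0, 0], "gripper": 1},
  {"xyz": [0, 0, 0.25], "turn": [0, 0, 0], "gripper": 1},
  {"xyz": [0, 0, 0], "turn": [0, 0, 0], "gripper": 1},
])

```text
time_s: 9.7
position: [0.451, -0.1966, 0.0218]
tool_rot: [[-0.393, 0.92, -0.0], [0.92, 0.393, 0.002], [0.002, 0.0, -1.0]]
ft_force: [-0.0, -0.2, 0.8]
grip_width: 0.0855
```

Request:
step_arm([
  {"xyz": [0, 0, 0], "turn": [0, 0, 0], "gripper": 0.4},
  {"xyz": [0, 0, 0], "turn": [0, 0, 0], "gripper": 0.4},
  {"xyz": [0, 0, 0], "turn": [0, 0, 0], "gripper": 0.4},
  {"xyz": [0, 0, 0], "turn": [0, 0, 0], "gripper": 0.4},
  {"xyz": [0, 0, 0], "turn": [0, 0, 0], "gripper": 0.4},
  {"xyz": [0, 0, 0], "turn": [0, 0, 0], "gripper": 0.4},
], squeeze=25)

```text
time_s: 10.2
position: [0.4523, -0.1982, 0.0247]
tool_rot: [[-0.393, 0.92, 0.005], [0.92, 0.393, -0.002], [-0.003, 0.004, -1.0]]
ft_force: [0.1, 2.2, 5.4]
grip_width: 0.0657
```

The fingertips are touching the bench: 5 N upward, and the TCP rose by 3 mm. I'll regrip about 6 mm higher.

Request:
step_arm([
  {"xyz": [0, 0, 0], "turn": [0, 0, 0], "gripper": 0.9},
  {"xyz": [0, 0, 0], "turn": [0, 0, 0], "gripper": 0.9},
  {"xyz": [0, 0, -0.15], "turn": [0, 0, 0], "gripper": 0.9},
  {"xyz": [0, 0, 0], "turn": [0, 0, 0], "gripper": 0.9},
])

```text
time_s: 10.53
position: [0.4523, -0.1986, 0.0309]
tool_rot: [[-0.393, 0.92, 0.004], [0.92, 0.393, -0.002], [-0.004, 0.003, -1.0]]
ft_force: [0.4, -1.1, -0.1]
grip_width: 0.0809
```

Request:
step_arm([
  {"xyz": [0, 0, 0], "turn": [0, 0, 0], "gripper": 0.4},
  {"xyz": [0, 0, 0], "turn": [0, 0, 0], "gripper": 0.4},
  {"xyz": [0, 0, 0], "turn": [0, 0, 0], "gripper": 0.4},
  {"xyz": [0, 0, 0], "turn": [0, 0, 0], "gripper": 0.4},
  {"xyz": [0, 0, 0], "turn": [0, 0, 0], "gripper": 0.4},
])

```text
time_s: 10.95
position: [0.4517, -0.1973, 0.0316]
tool_rot: [[-0.393, 0.92, 0.004], [0.92, 0.393, -0.0], [-0.002, 0.003, -1.0]]
ft_force: [-5.0, 8.6, 22.5]
grip_width: 0.0602
```

The fingers have slid onto the top of the timer. Fully open, the tips stand only about 6 mm ahead of the TCP, so the grasp has to be lower, not higher. I'll open, rise and re-measure.

Request:
step_arm([
  {"xyz": [0, 0, -0.2], "turn": [0, 0, 0], "gripper": 1},
  {"xyz": [0, 0, -0.5], "turn": [0, 0, 0], "gripper": 1},
  {"xyz": [0, 0, -1], "turn": [0, 0, 0], "gripper": 1},
  {"xyz": [0, 0, -1], "turn": [0, 0, 0], "gripper": 1},
  {"xyz": [0, 0, 0], "turn": [0, 0, 0], "gripper": 1},
])

```text
time_s: 11.37
position: [0.4539, -0.1998, 0.1447]
tool_rot: [[-0.393, 0.919, 0.013], [0.919, 0.393, -0.009], [-0.013, 0.009, -1.0]]
ft_force: [1.1, -1.3, 0.9]
grip_width: 0.0853
```

```bash
cat > tim.py <<'E'
from h import *
s=env.observe(); print(s['time_s'],s['position'],s['grip_width'],s['ft_force'].round(1))
w,d,i=grab('wrist','w3.png'); P=pts(d,i)
m=((P[...,2]>.011)&(P[...,2]<.03)&(d>0)&(np.hypot(P[...,0]-.45,P[...,1]+.203)<.065)).astype(np.uint8)
m=cv2.morphologyEx(m,cv2.MORPH_OPEN,np.ones((5,5))); Q=P[m>0]; r=cv2.minAreaRect((Q[:,:2]*1000).astype(np.float32)); c,n,sd,N=plane(Q)
print(len(Q),np.median(Q[:,2]),r,'n',n.round(3),sd)
E
python3 tim.py
```

```text
11.3667 [ 0.45386573 -0.19975862  0.14467257] 0.0853076984658041 [ 1.1 -1.3  0.9]
6770 0.01816875698222939 ((449.1470947265625, -200.576904296875), (62.267250061035156, 67.45160675048828), 25.59075355529785) n [-0.005 -0.001  1.   ] 0.0006302783909904026
```

View pics/w3.png

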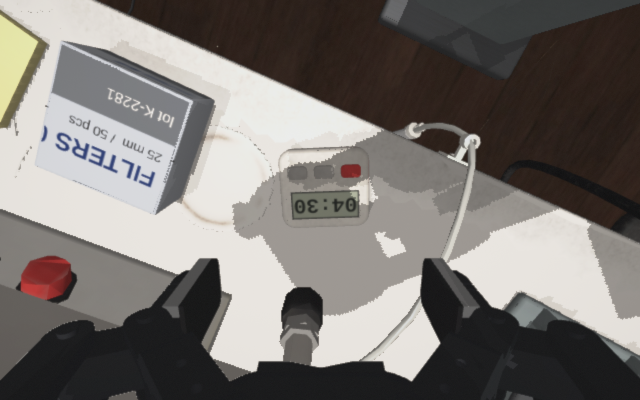

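The timer lies flat and face up at (0.449, -0.2006), yaw 25.6°, and the jaws straddle it. I'll try again, lower.

```bash
python3 - <<'E'
from h import *
plan([.4491,-.2006,.015],down(115.6),6)
E
```

```text
N 6 xyz [ 0.004 -0.019  0.527] turn [ 0.013  0.02  -0.09 ]
```

Request:
step_arm([
  {"xyz": [0, -0.02, 0.6], "turn": [0.01, 0.02, -0.09], "gripper": 1},
  {"xyz": [0, -0.02, 0.6], "turn": [0.01, 0.02, -0.09], "gripper": 1},
  {"xyz": [0, -0.02, 0.6], "turn": [0.01, 0.02, -0.09], "gripper": 1},
  {"xyz": [0, -0.02, 0.6], "turn": [0.01, 0.02, -0.09], "gripper": 1},
  {"xyz": [0, -0.02, 0.35], "turn": [0.02, 0.02, -0.09], "gripper": 1},
  {"xyz": [0, -0.02, 0.35], "turn": [0.02, 0.02, -0.09], "gripper": 1},
  {"xyz": [0, 0, 0], "turn": [0, 0, 0], "gripper": 1},
  {"xyz": [0, 0, 0], "turn": [0, 0, 0], "gripper": 1},
])

```text
time_s: 12.08
position: [0.4468, -0.1997, 0.0134]
tool_rot: [[-0.432, 0.902, -0.008], [0.902, 0.432, 0.006], [0.009, -0.005, -1.0]]
ft_force: [-0.4, 0.4, 0.3]
grip_width: 0.0853
```

Request:
step_arm([
  {"xyz": [0, 0, 0], "turn": [0, 0, 0], "gripper": 0.75},
  {"xyz": [0, 0, 0], "turn": [0, 0, 0], "gripper": 0.6},
  {"xyz": [0, 0, 0], "turn": [0, 0, 0], "gripper": 0.5},
  {"xyz": [0, 0, 0], "turn": [0, 0, 0], "gripper": 0.5},
], squeeze=25)

```text
time_s: 12.42
position: [0.4476, -0.2002, 0.0152]
tool_rot: [[-0.432, 0.902, -0.005], [0.902, 0.432, 0.004], [0.005, -0.003, -1.0]]
ft_force: [-0.0, 1.0, 6.3]
grip_width: 0.0659
```

The width is stopped at 66 mm. The upward force is probably the pads swinging forward and pressing the timer down. I'll lift and look.

Request:
step_arm([
  {"xyz": [0, 0, -0.1], "turn": [0, 0, 0], "gripper": 0.3},
  {"xyz": [0, 0, -0.3], "turn": [0, 0, 0], "gripper": 0.3},
  {"xyz": [0, 0, -0.8], "turn": [0, 0, 0], "gripper": 0.3},
  {"xyz": [0, 0, -1], "turn": [0, 0, 0], "gripper": 0.3},
  {"xyz": [0, 0, -1], "turn": [0, 0, 0], "gripper": 0.3},
  {"xyz": [0, 0, -1], "turn": [0, 0, 0], "gripper": 0.3},
  {"xyz": [0, 0, -0.6], "turn": [0, 0, 0], "gripper": 0.3},
  {"xyz": [0, 0, 0], "turn": [0, 0, 0], "gripper": 0.3},
], squeeze=35)

```text
time_s: 13.08
position: [0.4499, -0.2018, 0.2118]
tool_rot: [[-0.432, 0.902, 0.002], [0.902, 0.432, -0.002], [-0.003, 0.001, -1.0]]
ft_force: [-0.1, -0.3, -0.6]
grip_width: 0.0653
```

```bash
python3 - <<'E'
from h import *
s=env.observe(); print(s['time_s'],s['position'],s['grip_width'],s['ft_force'].round(1))
w,d,i=grab('wrist','w4.png'); P=pts(d,i); T=(P-s['position'])@s['tool_rot']
np.savez('w4.npz',T=T,im=w,d=d)
m=(abs(T[...,0])<.030)&(abs(T[...,1])<.05)&(abs(T[...,2])<.05)&(d>0)
a=np.argwhere(m); print(m.sum(), a.min(0) if len(a) else '', a.max(0) if len(a) else '')
if m.sum()>50:
    c,n,sd,N=plane(T[m]); print(c,n,sd,N); print(T[m].min(0),T[m].max(0))
E
```

```text
13.0833 [ 0.44985481 -0.2018062   0.21177545] 0.0653034825435141 [-0.1 -0.3 -0.6]
21509 [205 203] [349 437]
[-3.10669843e-05 -7.82635600e-04 -2.76373111e-03] [-0.00678363  0.00740891  0.99994954] 0.0006954142852371038 17148
[-0.02999988 -0.030401   -0.04998973] [0.0299969 0.0328569 0.0146106]
```

View pics/w4.png

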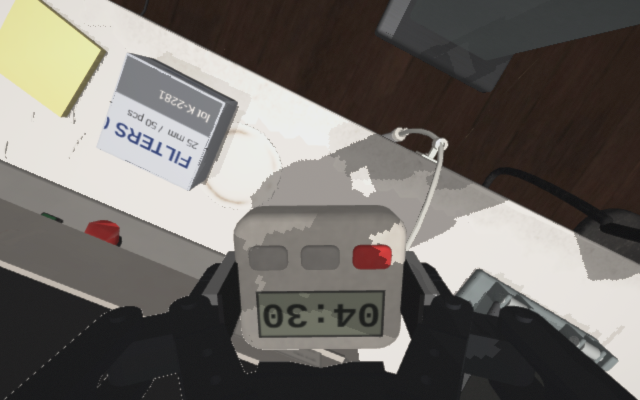

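The timer is held square at (320,275), display towards tool +y, face at tool z = -2.8 mm (bottom at +15.2 mm). Next I'll measure the lugs' upper faces from the earlier view and work out the placing.

```bash
python3 - <<'E'
from h import *
t=.247; X=np.array([np.cos(t),0,np.sin(t)]); N=np.array([-np.sin(t),0,np.cos(t)])
for f in ('awrist','bwrist','cwrist'):
    tt=.474 if f[0]=='a' else t; X_=np.array([np.cos(tt),0,np.sin(tt)]); N_=np.array([-np.sin(tt),0,np.cos(tt)])
    w=np.load(f+'.npz'); Q=pts(w['d'],w)@S.T-[HX,CY,HZ]; px=Q@X_; pz=Q@N_; y=Q[...,1]
    face=(px>.04)&(px<.07)&(abs(y)<.06)&(abs(pz)<.03)&(w['d']>0); 
    l=(pz>.012)&(pz<.024)&(px>.0)&(px<.045)&(abs(y)<.06)&(w['d']>0)
    e=(pz>-.002)&(pz<.008)&(px>.05)&(px<.11)
    print(f,'face z',np.median(pz[face]),'lug n',l.sum(),'x',np.percentile(px[l],[2,98]) if l.sum() else '','ztop',np.median(pz[l]),'R',np.percentile(y[l&(y<0)],[2,98]),'L',np.percentile(y[l&(y>0)],[2,98]),'plate y',[np.percentile(y[e],[.5,99.5])])
E
cat > pl.py <<'E'
from h import *
import sys
px,py,h=map(float,sys.argv[1:4]); t=float(sys.argv[4]); N=int(sys.argv[5]) if len(sys.argv)>5 else None
X=np.array([np.cos(t),0,np.sin(t)]); n=np.array([-np.sin(t),0,np.cos(t)])
R=tool(t); p=S.T@(np.array([HX,CY,HZ])+px*X+[0,py,0]+(.0049+h)*n)-R@[0,.0005,.0152]
s=env.observe(); print(s['time_s'],'target',p.round(4),'err mm (tool)',((p-s['position'])@s['tool_rot']*1000).round(1)); plan(p,R,N)
E
python3 pl.py .056 0 .08 .247
```

```text
awrist face z 0.005088887840396067 lug n 2781 x [0.01395543 0.0214915 ] ztop 0.01794624786816288 R [-0.04379266 -0.01925096] L [0.02136422 0.04585935] plate y [array([-0.06722123,  0.07907376])]
bwrist face z 0.00487558774437637 lug n 3651 x [0.01341919 0.02115742] ztop 0.017856609487091255 R [-0.04370856 -0.01923455] L [0.02129816 0.04579766] plate y [array([-0.06707456,  0.13300519])]
cwrist face z 0.004877604062480359 lug n 617 x [0.01341864 0.02124072] ztop 0.01785763274815366 R [-0.04402896 -0.01967898] L [0.02144869 0.046019  ] plate y [array([-0.24748551,  0.27724365])]
13.1333 target [0.518  0.0775 0.1426] err mm (tool) [221.5 182.7  66.4]
N 8 xyz [0.823 0.372 0.24 ] turn [-0.378 -0.108  0.854]
```

Request:
step_arm([
  {"xyz": [0.82, 0.37, 0.24], "turn": [-0.38, -0.11, 0.85], "gripper": 0.3},
  {"xyz": [0.82, 0.37, 0.24], "turn": [-0.38, -0.11, 0.85], "gripper": 0.3},
  {"xyz": [0.82, 0.37, 0.24], "turn": [-0.38, -0.11, 0.85], "gripper": 0.3},
  {"xyz": [0.82, 0.37, 0.24], "turn": [-0.38, -0.11, 0.85], "gripper": 0.3},
  {"xyz": [0.82, 0.37, 0.24], "turn": [-0.38, -0.11, 0.85], "gripper": 0.3},
  {"xyz": [0.82, 0.37, 0.24], "turn": [-0.38, -0.11, 0.85], "gripper": 0.3},
  {"xyz": [0.82, 0.37, 0.24], "turn": [-0.38, -0.11, 0.85], "gripper": 0.3},
  {"xyz": [0.82, 0.37, 0.24], "turn": [-0.38, -0.11, 0.85], "gripper": 0.3},
  {"xyz": [0, 0, 0], "turn": [0, 0, 0], "gripper": 0.3},
  {"xyz": [0, 0, 0], "turn": [0, 0, 0], "gripper": 0.3},
])

```text
time_s: 13.97
position: [0.5155, 0.0789, 0.1388]
tool_rot: [[0.096, 0.967, 0.237], [0.995, -0.094, -0.021], [0.002, 0.237, -0.971]]
ft_force: [-0.4, -0.6, -1.3]
grip_width: 0.0656
```

```bash
python3 pl.py .0545 .001 .010 .247 6; python3 - <<'E'
from h import *
s=env.observe(); w,d,i=grab('wrist'); T=(pts(d,i)-s['position'])@s['tool_rot']
m=(abs(T[...,0])<.025)&(abs(T[...,1])<.028)&(abs(T[...,2]+.003)<.012)&(d>0); print(plane(T[m]),s['ft_force'],s['grip_width'])
Q=(pts(d,i)@S.T-[HX,CY,HZ]); t=.247; px=Q[...,0]*np.cos(t)+Q[...,2]*np.sin(t); pz=-Q[...,0]*np.sin(t)+Q[...,2]*np.cos(t)
f=(px>.03)&(px<.12)&(abs(Q[...,1])<.065)&(abs(pz-.005)<.008); print('plate',f.sum(),plane(Q[f])[1])
E
```

```text
13.9667 target [0.5336 0.0769 0.0744] err mm (tool) [-0.3  2.4 66.9]
N 6 xyz [-0.001  0.009  0.279] turn [-0.015 -0.007  0.011]
(array([ 2.97477600e-05,  2.29308304e-04, -2.64488295e-03]), array([-0.00683735,  0.0107861 ,  0.99991845]), np.float64(0.0005189281719253265), 12385) [-0.42015176 -0.58573993 -1.30643022] 0.06560684586613223
plate 6316 [-0.24302195  0.00108446  0.97002018]
```

Request:
step_arm([
  {"xyz": [0, 0.01, 0.32], "turn": [-0.02, -0.01, 0.01], "gripper": 0.3},
  {"xyz": [0, 0.01, 0.32], "turn": [-0.02, -0.01, 0.01], "gripper": 0.3},
  {"xyz": [0, 0.01, 0.32], "turn": [-0.02, -0.01, 0.01], "gripper": 0.3},
  {"xyz": [0, 0.01, 0.32], "turn": [-0.02, -0.01, 0.01], "gripper": 0.3},
  {"xyz": [0, 0.01, 0.2], "turn": [-0.01, -0.01, 0.01], "gripper": 0.3},
  {"xyz": [0, 0.01, 0.15], "turn": [0, 0, 0.01], "gripper": 0.3},
  {"xyz": [0, 0, 0], "turn": [0, 0, 0], "gripper": 0.3},
  {"xyz": [0, 0, 0], "turn": [0, 0, 0], "gripper": 0.3},
])

```text
time_s: 14.68
position: [0.5346, 0.0749, 0.0781]
tool_rot: [[0.106, 0.963, 0.246], [0.994, -0.103, -0.027], [-0.001, 0.248, -0.969]]
ft_force: [-0.2, 0.4, -0.4]
grip_width: 0.0653
```

```bash
python3 pl.py .0545 .001 .0005 .247 5; python3 -c "
from h import *
print(env.observe()['ft_force'],env.observe()['tool_rot'].round(3),tool(.247).round(3))"
```

```text
14.6833 target [0.536  0.0767 0.0652] err mm (tool) [ 1.9 -2.1 12.8]
N 5 xyz [ 0.01  -0.01   0.064] turn [ 0.009  0.004 -0.009]
[-0.15921896  0.37721613 -0.37631184] [[ 0.106  0.963  0.246]
 [ 0.994 -0.103 -0.027]
 [-0.001  0.248 -0.969]] [[ 0.102  0.965  0.243]
 [ 0.995 -0.099 -0.025]
 [-0.     0.244 -0.97 ]]
```

Request:
step_arm([
  {"xyz": [0.01, -0.01, 0.1], "turn": [0, 0, 0], "gripper": 0.3},
  {"xyz": [0.01, -0.01, 0.08], "turn": [0, 0, 0], "gripper": 0.3},
  {"xyz": [0.01, -0.01, 0.06], "turn": [0, 0, 0], "gripper": 0.3},
  {"xyz": [0, -0.01, 0.04], "turn": [0, 0, 0], "gripper": 0.3},
  {"xyz": [0, 0, 0], "turn": [0, 0, 0], "gripper": 0.3},
])

```text
time_s: 15.1
position: [0.5359, 0.0765, 0.0664]
tool_rot: [[0.106, 0.963, 0.246], [0.994, -0.102, -0.027], [-0.001, 0.248, -0.969]]
ft_force: [0.0, 0.0, -0.7]
grip_width: 0.0654
```

```bash
python3 pl.py .0545 .001 .0005 .247 2; python3 -c "
from h import *
print(env.observe()['ft_force'])"
```

```text
15.1 target [0.536  0.0767 0.0652] err mm (tool) [ 0.2 -0.2  1.2]
N 2 xyz [ 0.002 -0.003  0.015] turn [ 0.02   0.009 -0.02 ]
[ 0.03764654  0.00593617 -0.67201176]
```

Request:
step_arm([
  {"xyz": [0, 0, 0.03], "turn": [0, 0, 0], "gripper": 0.3},
  {"xyz": [0, 0, 0], "turn": [0, 0, 0], "gripper": 0.3},
  {"xyz": [0, 0, 0], "turn": [0, 0, 0], "gripper": 0.6},
  {"xyz": [0, 0, 0], "turn": [0, 0, 0], "gripper": 0.8},
  {"xyz": [0, 0, 0], "turn": [0, 0, 0], "gripper": 0.95},
  {"xyz": [0, 0, 0], "turn": [0, 0, 0], "gripper": 1},
  {"xyz": [0, 0, 0], "turn": [0, 0, 0], "gripper": 1},
])

```text
time_s: 15.68
position: [0.5364, 0.0764, 0.0656]
tool_rot: [[0.106, 0.963, 0.247], [0.994, -0.102, -0.027], [-0.001, 0.248, -0.969]]
ft_force: [-0.3, -0.8, 0.3]
grip_width: 0.0854
```

Request:
step_arm([
  {"xyz": [0, 0, -0.2], "turn": [0, 0, 0], "gripper": 1},
  {"xyz": [0, 0, -0.5], "turn": [0, 0, 0], "gripper": 1},
  {"xyz": [0, 0, -1], "turn": [0, 0, 0], "gripper": 1},
  {"xyz": [0, 0, -1], "turn": [0, 0, 0], "gripper": 1},
  {"xyz": [0, 0, -1], "turn": [0, 0, 0], "gripper": 1},
  {"xyz": [0, 0, 0], "turn": [0, 0, 0], "gripper": 1},
])

```text
time_s: 16.18
position: [0.5008, 0.0807, 0.2167]
tool_rot: [[0.105, 0.96, 0.259], [0.994, -0.101, -0.027], [-0.0, 0.26, -0.966]]
ft_force: [0.9, 0.2, 1.1]
grip_width: 0.0855
```

```bash
cat > fin.py <<'E'
from h import *
s=env.observe(); print(s['time_s'],s['position'],s['ft_force'].round(1))
w,d,i=grab('wrist','w5.png'); Q=pts(d,i)@S.T-[HX,CY,HZ]; g=w.astype(int)
red=(g[...,0]-g[...,1]>60)&(g[...,0]-g[...,2]>60)&(abs(Q[...,1]-.08)<.012); q=Q[red]; p=np.polyfit(q[:,0],q[:,2],1); print('ptr',len(q),np.arctan(p[0]),p[1],'top',np.median(np.arctan2(q[:,2],q[:,0])[q[:,0]>.1]))
t=.247; px=Q[...,0]*np.cos(t)+Q[...,2]*np.sin(t); pz=-Q[...,0]*np.sin(t)+Q[...,2]*np.cos(t); y=Q[...,1]
f=(px>.03)&(px<.13)&(abs(y)<.064)&(abs(pz-.005)<.006)&(d>0); n=plane(Q[f])[1]; print('plate',f.sum(),np.arctan2(-n[0],n[2]),n[1])
m=((pz>.016)&(pz<.032)&(px>.0225)&(px<.12)&(abs(y)<.06)&(d>0)).astype(np.uint8); m=cv2.morphologyEx(m,cv2.MORPH_OPEN,np.ones((5,5)))
n=plane(Q[m>0])[1]; print('timer n',np.arctan2(-n[0],n[2]),n[1],'z top(22)',np.median(pz[m>0])); print(cv2.minAreaRect(np.stack([px[m>0],y[m>0]],1).astype(np.float32)*1000))
E
python3 fin.py
```

```text
16.1833 [0.50078789 0.08066598 0.21666409] [0.9 0.2 1.1]
ptr 497 0.25657801526937835 0.0010769334130471557 top 0.27179603540731323
plate 9490 0.25083406171121847 0.00019325826025440307
timer n 0.25197926169648655 0.0018761294566636 z top(22) 0.022456612525894933
((54.439537048339844, 1.2150535583496094), (68.00582885742188, 60.81704330444336), 89.99543762207031)
```

View pics/w5.png

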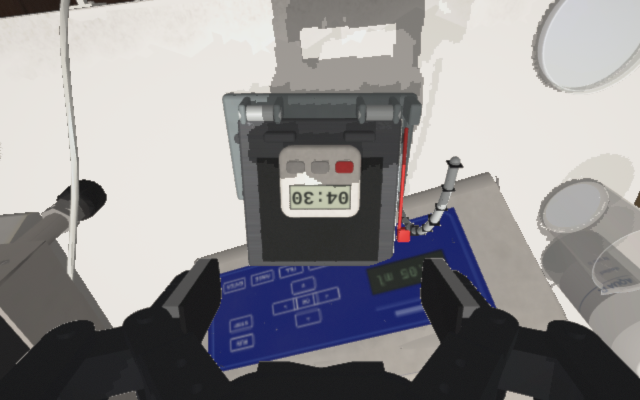

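The timer lies flat and square on the plate at (320,180), display uppermost and its lower edge just above the lugs. The pointer at (402,180) runs parallel to the plate's left edge. Handing in.

```bash
python3 -c "
from h import *
print(order.close_job())"
```

```text
the job is handed in; nothing more can be done
None
```

I pushed the plate back to the pointer with the shut fingertips and let go. Then I laid the timer on it from a side grasp and handed the job in at about 16 s of the 58 s allowed; no verdict was reported.

| Last check, from the wrist camera | Measured | Limit |
|---|---|---|
| Plate tilt against pointer | 0.251 vs 0.257 rad (0.006 apart) | 0.06 rad |
| Timer centre up the plate (x) | 54–55 mm | 45–61 mm |
| Timer centre sideways (y) | about 1 mm | 30 mm |
| Timer squareness | within 0.1° | about 11° |
| Timer flatness | within about 0.002 rad of the plate | 0.12 rad |

- **Before the timer went on:** with the fingers clear, the plate stood at 0.247 rad against 0.256 for the pointer.
- **Pointer:** its measured angle barely changed throughout (0.256 to 0.258 rad).
- **Grasping:** the first two tries were not lifted. On the second, the fingers slid onto the timer's top and pressed it against the bench with about 22 N. This moved it 2–3 mm and turned it about 3° on the bench. I re-measured it and gripped it lower, and that held.
- **Disagreement:** the top and scene cameras, which are coarser, put the plate face 2–5 mm further off the hinge axis than the wrist camera did. I relied on the wrist camera.
- **Not checked:** I did not re-measure the other things on the bench at the end; the arm was never sent near them.

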